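# Turn the jar display to its price card

### The arm

A 6-joint arm with a two-finger parallel gripper is mounted at the origin on the work surface. World frame = base frame: x ahead of the robot, y to its left, z up, the work surface at z = 0. Lengths are in m, angles in rad, forces in N, time in s.
With the tool pointing down it reaches from about 0.25 to 0.725 m from the base axis. Payload 4 kg.
Tool frame: the origin (TCP) lies midway between the tips of the shut fingers; the grasp point (between the pads) lies 19 mm behind it; y points along the fingers, x is the direction in which the jaws open and shut, and the axes are right-handed (so a half turn about y gives the same grasp; the last joint's range is limited). The gripper opens to 85 mm and grips with 20 to 120 N. Pads are 22 mm wide; open, the fingers measure 114 mm over their backs; the gripper's body (76 mm by 85 mm) begins 54 mm behind the grasp point. The pads swing forward as they close: fully open they stand 13 mm farther back than shut.
Start: joints at [-1.317, 0.241, 0.005, 1.335, 0, 1.571], TCP at [0.126, -0.484, 0.231] pointing down, gripper open.
Joint ranges: [-2.72, 2.72], [-1.05, 1.87], [-1.09, 1.28], [-1.99, 2.15], [-1.42, 1.44], [-3.14, 3.14]. Speed limits (rad/s): [2.79, 2.79, 3.14, 3.14, 3.14, 3.14].

### API

Orientations are given as a unit quaternion [x, y, z, w].
In Python, from workcell import bot gives the robot as it stands. The module is installed in compiled form; this text tells all that it offers.
- The arm moves only by the shell command python3 -m inch 'ROWS'. ROWS is text: rows parted by semicolons, each of 7 numbers parted by spaces: the turn, a rotation vector about the tool's x, y, z in degrees, then the shift along the tool's x, y, z in mm, then the closure, from 0 (fully open) to 1 (shut). In form: ax ay az dx dy dz fingers; .... A call has 1 to 12 rows; each row shifts and turns the commanded pose from where the row before left it, along the tool's axes as they then stand; what a row does not reach is not made up. A row lasts 1/8 s, in which the tool goes at most 62.5 mm and 10.7 degrees, less where a joint would pass 70% of its speed; a pose out of reach is approached as far as the arm can. A call with a gripper value outside its range is refused whole. The fingers move at their own pace and stop on an object; the grip force is fixed at half the most. Time passes only in rows, so rows that do not move let the fingers close. It gives the time, the measured TCP pose, the force and the opening at its end, in the units of the state.
- bot.get_obs(): the state, without advancing time (a new reading comes with each control period).
- bot.camera(name): name is "side" or "top"; returns a dict with "color" (384x512x3 uint8, blue, green, red), "fx", "fy", "cx", "cy" (pixels), "extrinsics" (4x4, takes a point from world to camera coordinates). Camera axes: x right, y up, looking along -z (the intrinsics and any distortion apply to the point x, -y, -z); pixel columns grow to the right and rows downward; lengths in m; the calibration is good to about 2 mm. A picture is of the moment at which its call begins. There is no depth.
- bot.job_done(): hands the job in, once; it reports no verdict.
Trained networks look in the newest picture that a camera, given by its name, has taken for a name from the list of things; names that differ only in an ending like _2 or _b are one class to them, and where a whole thing is asked for, a point or a joint stands for the part that bears it (a point fixed in the world has none). Each returns a list of dicts, best first, with "conf" (0 to 1); they miss things now and then, are a little off and sometimes report something else, mostly with a low value. They report only what shows in the picture. A call takes as long as a camera call.
- bot.look_for(name, camera): "extent" ([left, top, right, bottom] in pixels, round what is visible of it).
- bot.cut_out(name, camera): "region" (384x512 bool, what is visible of it) and "extent" ([left, top, right, bottom] in pixels, round what is visible of it).
- bot.spot_point(name, camera): "point" ([column, row] in pixels: a listed point, or the origin of a listed thing).
The state is a dict: "clock": time; "joint_pos": joint angles; "joint_vel": joint speeds; "tau": joint torques, N m; "eef_pos": TCP position; "tool_rot": TCP orientation; "ft_force": force on the tool from outside, world axes, zero at the start; "ft_torque": the same for the moment, N m; "grip_width": finger opening in m.
Only numpy, scipy, OpenCV 4.12 (cv2) and the standard library are available. Lean on these libraries where they do the work, as an engineer would, in place of code of your own. Each camera call takes 0.05 s, during which the arm holds its last target.

### The job

Turn the four-spoke jar display on the counter by pushing on its wire spokes with a fingertip until the low, wide jar stands squarely behind the price card, then leave the display at rest. Push gently, do not grip the spokes, and do not touch, lift or topple any of the jars, bottles or tins; leave the other things on the counter where they are.

Things in the scene. Friction and masses are not known exactly. Their poses are not given: they have to be found in the camera images.
- stand: the display's fixed steel foot, a disc 170 mm across and 18 mm high, with a flat tongue along its +x axis that carries the price card; it cannot move. Origin on the counter, on the display's vertical turning axis. The ray from here along its +x axis passes through the middle of the card
- card (a point): middle of the upper edge of the white price card (76 mm wide, 55 mm high, leaning back towards the display by 40 degrees, upper edge 57 mm above the counter), fixed to the foot; this point is 162 mm from the turning axis. The low jar is squarely behind the card when it stands on the straight line between the turning axis and this point
- carousel (a joint): turn of the display's round wooden tray (270 mm across, upper face 40 mm above the counter) with its wire spokes: rad, 0 at the start, growing counter-clockwise seen from above; free to turn nearly two full turns either way. It turns stiffly (0.2 N m of friction, about 2 N at a spoke) and stops at once when no longer pushed
- hub (a point): on the turning axis at the height of the upper spokes, 175 mm above the counter; a black ball 28 mm across sits on top of the post, up to 197 mm above the counter
- spoke_end (a point): outer end of one of the four upper spokes, 130 mm from the axis and 175 mm above the counter. The spokes are level round steel wires 8 mm thick, 90 degrees apart, from the post out to here, where each bends straight down to the tray; below each is a 6 mm wire 80 mm above the counter. The jars stand in the four compartments between the spokes, their tops at most 135 mm above the counter, so the upper spokes can be pushed over the jars
- jar_low_mid (a point): the low, wide jam jar, the one to bring behind the card: the widest and lowest of the four, 72 mm across and 55 mm tall, loose, standing on the tray; this point is at its centre, half-way up. It stands about 80 mm from the turning axis and rides with the tray
- jar_slim_mid (a point): slim straight jam jar, 48 mm across and 92 mm tall, loose, standing on the tray; this point is at its centre, half-way up
- bottle_small_mid (a point): small bottle with a narrow neck, 44 mm across and 95 mm tall, loose, standing on the tray; this point is at its centre, half-way up
- tin_mid (a point): metal tin, 54 mm across and 80 mm tall, loose, standing on the tray; this point is at its centre, half-way up
- label_gun: grey and black hand-held price labeller lying on its side, about 130 by 110 by 75 mm; a bystander, not part of the job; origin at the centre of its underside
- label_roll: roll of white labels, 70 mm across, 25 mm high; a bystander, not part of the job; origin at the centre of its underside
- counter_jar: closed jam jar standing on the counter, 68 mm across, 90 mm tall; a bystander, not part of the job; origin at the centre of its underside
- lid_carton: open cardboard carton 120 by 90 by 50 mm; a bystander, not part of the job; origin at the centre of its underside

How it is judged:
By the outcome, as a careful person would: the job done as asked, in the order asked, and still so for the second after the job is handed in, with the robot touching nothing.
It also fails if it takes over 45 s, if anything falls off the work surface, if the arm or the gripper's body presses on something with over 40 N, if the wrist force passes 120 N, or if a joint passes its speed limit or range.

## Working session

There is one attempt and no reset: what is moved stays moved. The work goes in short steps, Python scripts to look and compute and a shell command to move; the robot and the scene stay as the last step left them, time stands still between calls to the robot, and variables do not carry over. Pictures are saved under pics/ and viewed, and the job is handed in when it is done.

```bash
mkdir -p pics
cat > h.py <<'E'
import numpy as np,cv2
from workcell import bot
def ray(c,px):
    E=np.array(c["extrinsics"]);R=E[:3,:3];t=E[:3,3]
    d=np.array([(px[0]-c["cx"])/c["fx"],-(px[1]-c["cy"])/c["fy"],-1.0])
    return -R.T@t, R.T@d
def atz(c,px,z):
    o,d=ray(c,px); return o+d*(z-o[2])/d[2]
def proj(c,p):
    E=np.array(c["extrinsics"]);q=E[:3,:3]@np.asarray(p)+E[:3,3]
    return np.array([c["cx"]+c["fx"]*q[0]/-q[2],c["cy"]-c["fy"]*q[1]/-q[2]])
E
python3 - <<'E'
from h import *
np.set_printoptions(precision=4,suppress=True)
o=bot.get_obs();print(o["clock"],o["eef_pos"],o["tool_rot"],o["grip_width"])
for n in("top","side"):
    c=bot.camera(n);cv2.imwrite(f"pics/{n}0.png",c["color"])
    print(n,[k for k in c],c["fx"],c["cx"],c["cy"],ray(c,(256,192)))
    for t,z in(("card",.057),("hub",.175),("spoke_end",.175),("stand",0),("jar_low_mid",.0675),("jar_slim_mid",.086),("bottle_small_mid",.0875),("tin_mid",.08),("label_gun",0),("counter_jar",0),("label_roll",0),("lid_carton",0)):
        for r in bot.spot_point(t,n)[:4]: print(n,t,np.round(r["conf"],2),np.round(r["point"],1),atz(c,r["point"],z))
E
```

```text
0.0 [ 0.1254 -0.4834  0.2304] [-0.5588  0.4333 -0.4321  0.5597] 0.08565269497171331
top ['color', 'fx', 'fy', 'cx', 'cy', 'extrinsics'] 467.5363716899907 257.1028978484633 186.71973477500904 (array([0.4098, 0.0161, 1.5085]), array([ 0.0907,  0.0105, -0.9959]))
top card 0.71 [301.9 137.3] [ 0.7177 -0.1101  0.057 ]
top hub 0.66 [305.1 184.2] [ 0.5562 -0.1101  0.175 ]
top hub 0.52 [279.4 204.3] [ 0.4972 -0.0373  0.175 ]
top spoke_end 0.83 [304.2 139.3] [ 0.6869 -0.1066  0.175 ]
top spoke_end 0.59 [302.7 183.4] [ 0.5584 -0.1032  0.175 ]
top jar_low_mid 0.77 [319.1 169.8] [ 0.6137 -0.1634  0.0675]
top jar_slim_mid 0.73 [282.  203.6] [ 0.5053 -0.0487  0.086 ]
top bottle_small_mid 0.64 [284.1 162.5] [ 0.6317 -0.0535  0.0875]
top tin_mid 0.62 [317.2 205.9] [ 0.5005 -0.1566  0.08  ]
top label_gun 0.64 [388.1 219. ] [ 0.4674 -0.3942  0.    ]
top label_gun 0.27 [316.5 206.1] [ 0.5049 -0.164   0.    ]
top counter_jar 0.79 [146.6 236.1] [0.3988 0.381  0.    ]
top label_roll 0.78 [379.8 175.6] [ 0.6076 -0.3688  0.    ]
top lid_carton 0.81 [153.4 153.8] [0.6668 0.37   0.    ]
side ['color', 'fx', '
[... 227 characters left out ...]
[242.7 170.7] [ 0.6353 -0.0783  0.057 ]
side hub 0.89 [267.8 142.1] [ 0.5638 -0.1058  0.175 ]
side spoke_end 0.94 [228.7 132.5] [ 0.6864 -0.1109  0.175 ]
side jar_low_mid 0.7 [259.7 151.8] [ 0.606  -0.1644  0.0675]
side jar_slim_mid 0.97 [281.3 184.8] [ 0.4998 -0.0348  0.086 ]
side jar_slim_mid 0.46 [174.7 308.4] [0.6363 0.3901 0.086 ]
side bottle_small_mid 0.83 [243.5 169.9] [ 0.6241 -0.0563  0.0875]
side tin_mid 0.66 [290.  158.8] [ 0.5021 -0.151   0.08  ]
side label_gun 0.74 [312.4 130.9] [ 0.471  -0.3929  0.    ]
side counter_jar 0.75 [274.4 351. ] [0.3998 0.3863 0.    ]
side label_roll 0.67 [271.7 130.7] [ 0.6159 -0.3489  0.    ]
side lid_carton 0.66 [173.8 307.9] [0.6681 0.3648 0.    ]
```

Run:
```python
import cv2
a=cv2.imread("pics/top0.png")[100:260,210:430];cv2.imwrite("pics/t0z.png",cv2.resize(a,None,fx=3.5,fy=3.5,interpolation=2))
a=cv2.imread("pics/side0.png")[80:240,170:350];cv2.imwrite("pics/s0z.png",cv2.resize(a,None,fx=3.7,fy=3.7,interpolation=2))
```

```text
(no output)
```

View pics/t0z.png

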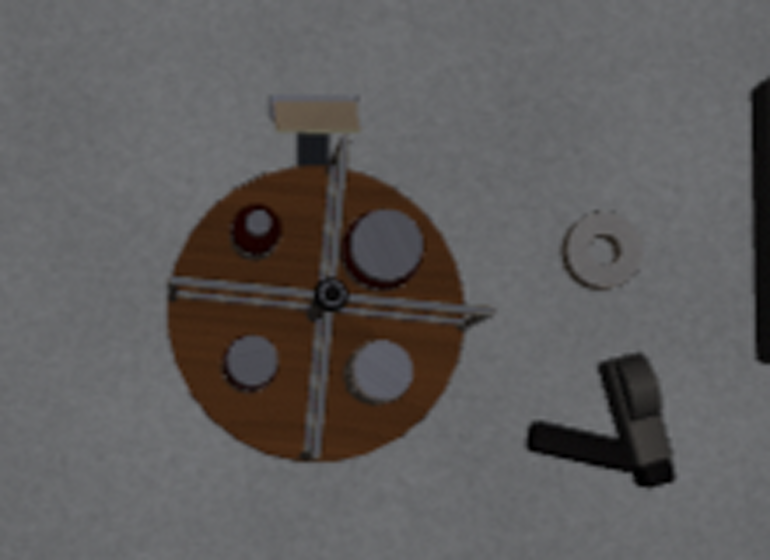

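View pics/s0z.png

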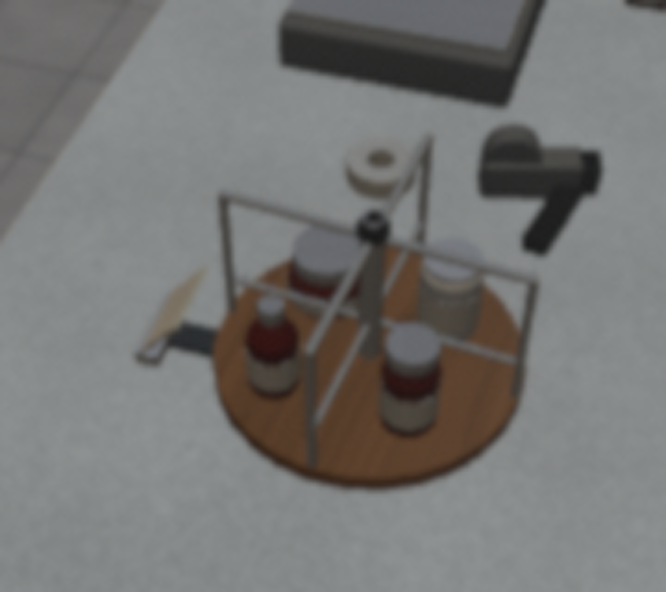

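View pics/top0.png

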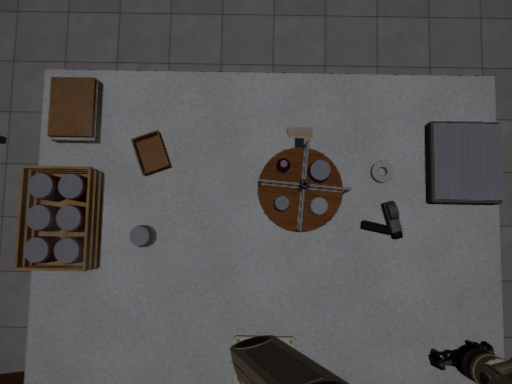

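```bash
cat > m.py <<'E'
from h import *
from scipy.optimize import least_squares
np.set_printoptions(precision=4,suppress=True)
def tray(c):
    b=c["color"].astype(int); m=((b[...,2]-b[...,0])>25).astype(np.uint8)
    ctr=proj(c,(0.558,-.106,.04)); yy,xx=np.mgrid[:384,:512]
    m[np.hypot(xx-ctr[0],yy-ctr[1])>75]=0
    m=cv2.morphologyEx(m,cv2.MORPH_CLOSE,np.ones((7,7),np.uint8))
    cn=max(cv2.findContours(m,0,1)[0],key=cv2.contourArea)[:,0,:].astype(float)
    P=np.array([atz(c,p,.04)[:2] for p in cn])
    f=least_squares(lambda q:np.hypot(*(P-q[:2]).T)-q[2],[.558,-.106,.135],loss="soft_l1",f_scale=.003)
    return f.x
def cam(n):
    c=bot.camera(n); return c
def ang(v): return np.degrees(np.arctan2(v[1],v[0]))
E
python3 - <<'E'
from m import *
o=bot.get_obs()
from scipy.spatial.transform import Rotation as R
print("R\n",R.from_quat(o["tool_rot"]).as_matrix())
for n in("top","side"):
    c=cam(n);t=tray(c);print(n,"tray",t)
    for k in("card","jar_low_mid","carousel","tin_mid"):
        for r in bot.cut_out(k,n)[:1]:
            m=r["region"].astype(np.uint8)
            print(k,r["conf"],m.sum(),np.round(r["extent"],1))
            if k=="card":
                cn=max(cv2.findContours(m,0,1)[0],key=cv2.contourArea)
                bx=cv2.boxPoints(cv2.minAreaRect(cn));print("box",bx.tolist()); M=cv2.moments(m,True);print("cent",M["m10"]/M["m00"],M["m01"]/M["m00"])
            if k=="jar_low_mid":
                M=cv2.moments(m,True);g=(M["m10"]/M["m00"],M["m01"]/M["m00"]);print("cent",g,atz(c,g,.0675), ang(atz(c,g,.0675)[:2]-t[:2]))
    a=c["color"]
    x,y=map(int,proj(c,(0.718,-.1,.05))); cv2.imwrite(f"pics/card_{n}.png",cv2.resize(a[y-20:y+20,x-25:x+25],None,fx=14,fy=14,interpolation=0)); print("crop org",x-25,y-20)
    x,y=map(int,proj(c,(0.61,-.163,.08))); cv2.imwrite(f"pics/jar_{n}.png",cv2.resize(a[y-20:y+20,x-25:x+25],None,fx=14,fy=14,interpolation=0)); print("crop org",x-25,y-20)
E
```

```text
R
 [[ 0.2511 -0.      0.968 ]
 [-0.968  -0.      0.2511]
 [ 0.     -1.     -0.    ]]
top tray [ 0.5556 -0.1064  0.1315]
card 0.87 358 [286.1 126.1 309.5 146.3]
box [[288.0, 126.0], [312.0, 126.0], [312.0, 146.0], [288.0, 146.0]]
cent 299.69832402234636 134.26256983240222
jar_low_mid 0.57 463 [309.5 162.2 330.  182.4]
cent (319.5226781857451, 171.16198704103672) [ 0.6095 -0.1648  0.0675] -47.30926247370583
carousel 0.82 4535 [259.2 139.5 349.6 229.9]
tin_mid 0.86 284 [307.7 199.3 327.8 215.7]
crop org 273 117
crop org 294 150
side tray [ 0.5682 -0.0765  0.1114]
card 0.58 262 [207.  154.5 230.1 179.2]
box [[203.2307891845703, 157.15382385253906], [224.7692413330078, 152.8461456298828], [229.1154022216797, 174.57691955566406], [207.5769500732422, 178.8845977783203]]
cent 217.22137404580153 168.3091603053435
jar_low_mid 0.88 377 [248.4 140.9 267.2 163.7]
cent (256.9071618037135, 152.3395225464191) [ 0.6139 -0.1593  0.0675] -61.07344992402541
carousel 0.71 3623 [227.  115.4 313.  209.8]
tin_mid 0.86 438 [283.7 142.7 299.  175.9]
crop org 195 141
crop org 233 129
```

View pics/card_top.png

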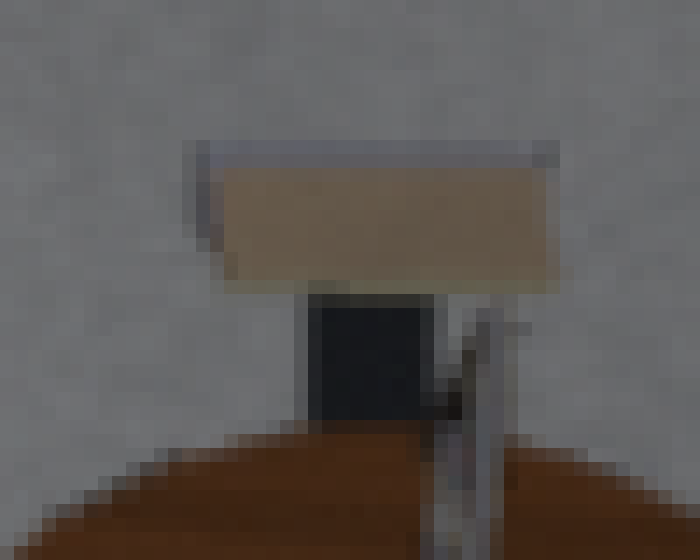

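View pics/card_side.png

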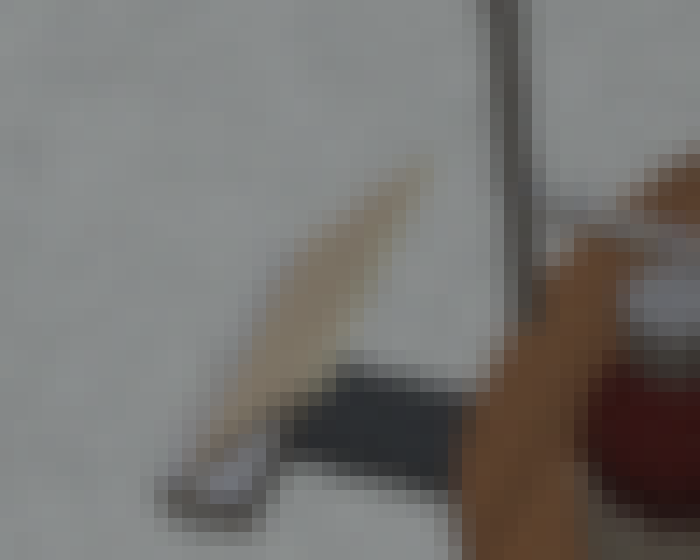

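Run:
```python
from m import *
c=cam("top")
card=atz(c,(300.25,137.4),.057);print("card",card)
print("tongue",atz(c,(298.8,142.5),.01),atz(c,(298.8,147),.01))
b=c["color"];
ball=b[174:194,294:314].astype(int).sum(2); m=(ball<110); ys,xs=np.nonzero(m); print("ball",xs.mean()+294,ys.mean()+174,m.sum(),atz(c,(xs.mean()+294,ys.mean()+174),.183))
# tray contour by sum
for thr in(15,25,35):
    bb=b.astype(int);mm=((bb[...,2]-bb[...,0])>thr)
    print(thr,mm[130:240,250:355].sum())
ax=np.array(tray(c)[:2]);print("axis",ax,"card ang",ang(card[:2]-ax),np.linalg.norm(card[:2]-ax))
for p in((319.1,169.8),(319.5,171.2)):
    j=atz(c,p,.0675);print("jar",j,ang(j[:2]-ax),np.linalg.norm(j[:2]-ax))
c2=cam("side")
card2=atz(c2,(221,160.6),.057);hub2=atz(c2,bot.spot_point("hub","side")[0]["point"],.175);print("side card",card2,"hub",hub2)
print("proj axis base side",proj(c2,(*ax,.175)),proj(c,(*ax,.175)))
```

```text
card [ 0.7173 -0.1049  0.057 ]
tongue [ 0.7103 -0.1043  0.01  ] [ 0.6955 -0.1044  0.01  ]
ball 304.4341085271318 183.2248062015504 129 [ 0.558  -0.1075  0.183 ]
15 4155
25 3720
35 3248
axis [ 0.5556 -0.1064] card ang 0.5304829159557867 0.16163420716638008
jar [ 0.6137 -0.1634  0.0675] -44.48509885772566 0.08139058559969281
jar [ 0.6093 -0.1647  0.0675] -47.348654111757426 0.07925751594068539
side card [ 0.7164 -0.099   0.057 ] hub [ 0.5612 -0.097   0.175 ]
proj axis base side [270.5488 142.536 ] [303.7981 184.3559]
```

View pics/jar_top.png

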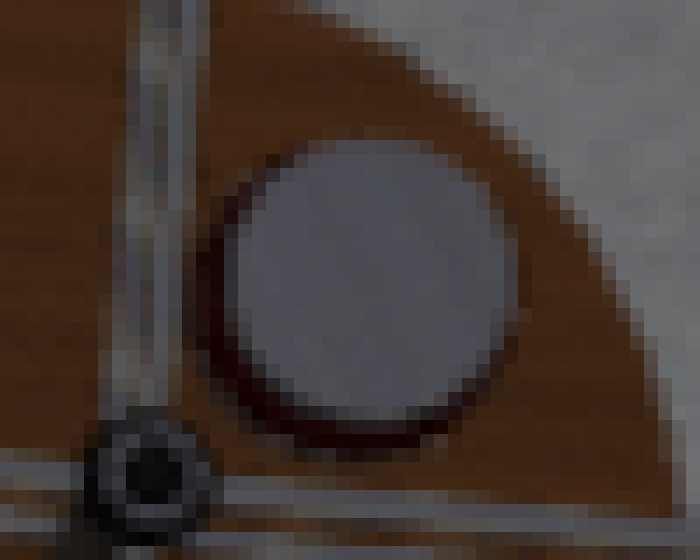

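```bash
python3 -m inch '0 0 0 0 -20 0 1; 0 0 0 -30 0 38 1; 0 0 0 -30 0 38 1; 0 0 0 -30 0 38 1; 0 0 0 -30 0 38 1; 0 0 0 -30 0 38 1; 0 0 0 -30 0 38 1; 0 0 0 -30 0 38 1; 0 0 0 -30 0 38 1; 0 0 0 -30 0 39 1; 0 0 0 -30 0 39 1; 0 0 0 -30 0 39 1'
python3 - <<'E'
from m import *
o=bot.get_obs();print(o["eef_pos"],o["tool_rot"],o["grip_width"],o["clock"])
c=cam("top");cv2.imwrite("pics/top1.png",c["color"][100:384,210:430])
ax=np.array((.556,-.1065))
l=atz(c,(320.07,169.14),.095);print("lid",l,ang(l[:2]-ax),np.linalg.norm(l[:2]-ax))
for a in(-4.8,85.2,175.2,-94.8):
    a=np.radians(a);print(proj(c,(ax[0]+.13*np.cos(a),ax[1]+.13*np.sin(a),.175)))
c=cam("side");cv2.imwrite("pics/side1.png",cv2.resize(c["color"][40:260,150:370],None,fx=2.5,fy=2.5))
E
```

```text
clock: 3.45
eef_pos: [0.4511, -0.0574, 0.2515]
tool_rot: [-0.559, 0.432, -0.433, 0.559]
ft_force: [-0.6, -0.8, 0.2]
grip_width: 0.0005
[ 0.4511 -0.0574  0.2515] [-0.5592  0.4324 -0.4329  0.5594] 0.0005442359498370297 3.45
lid [ 0.6119 -0.163   0.095 ] -45.28599638400238 0.07945821012176882
[307.9376 139.8154]
[258.7162 179.6935]
[299.6386 229.5315]
[349.0889 188.7901]
```

View pics/side1.png

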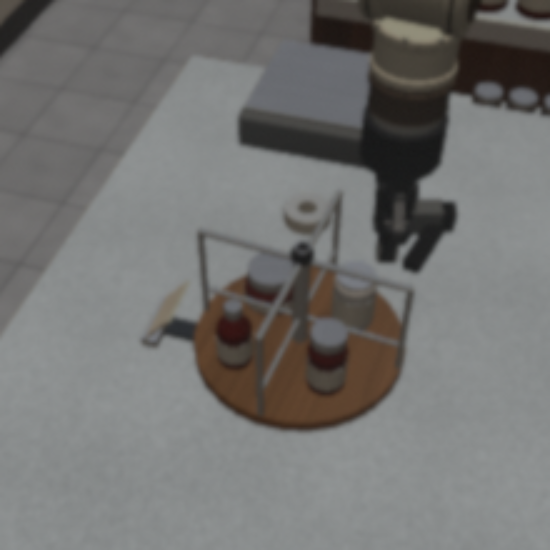

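View pics/top1.png

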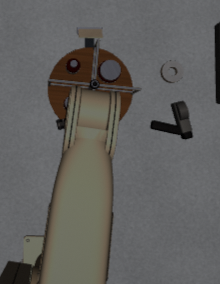

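```bash
python3 -m inch '0 0 0 0 24 0 1; 0 0 0 0 24 0 1; 0 0 0 0 24 0 1; 0 0 0 0 22 0 1; 0 0 0 0 0 0 1'
python3 - <<'E'
from m import *
o=bot.get_obs();p=o["eef_pos"]
ax=np.array((.556,-.1065))
X=np.array([.2511,-.968]);Z=np.array([.968,.2511])
cur=np.array(p[:2])
for a in(160,163,166,169,172,175,178,181,184,187,190,193,196,199,202,205,208,211,214):
    q=ax+.110*np.array([np.cos(np.radians(a)),np.sin(np.radians(a))]);d=(q-cur)*1000;print(a,np.round([d@X,d@Z],1));cur=q
c=cam("side");cv2.imwrite("pics/side2.png",cv2.resize(c["color"][90:230,200:360],None,fx=3.5,fy=3.5));print(proj(c,p))
E
```

```text
clock: 4.18
eef_pos: [0.4483, -0.0592, 0.1559]
tool_rot: [0.56, -0.434, 0.432, -0.558]
ft_force: [-0.3, 0.0, 0.2]
grip_width: 0.0
160 [10.4  1.8]
163 [ 4.8 -3.1]
166 [ 5.  -2.9]
169 [ 5.1 -2.6]
172 [ 5.3 -2.3]
175 [ 5.4 -2.1]
178 [ 5.5 -1.8]
181 [ 5.6 -1.5]
184 [ 5.6 -1.2]
187 [ 5.7 -0.9]
190 [ 5.7 -0.6]
193 [ 5.8 -0.3]
196 [ 5.8 -0. ]
199 [5.8 0.3]
202 [5.7 0.6]
205 [5.7 0.9]
208 [5.6 1.2]
211 [5.6 1.5]
214 [5.5 1.8]
[302.664  166.5677]
```

View pics/side2.png

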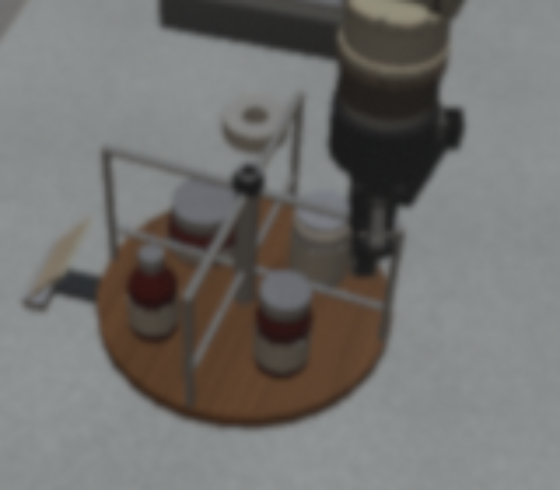

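```bash
python3 -m inch '0 0 0 5 0 1 1; 0 0 0 5 0 1 1; 0 0 0 5 0 -3 1; 0 0 0 5 0 -3 1; 0 0 0 5 0 -3 1; 0 0 0 5 0 -2 1; 0 0 0 5.5 0 -2 1; 0 0 0 5.5 0 -2 1; 0 0 0 5.5 0 -1.5 1; 0 0 0 0 0 0 1'
cat >> m.py <<'E'
AX=np.array((.556,-.1065))
def jar(save=None):
    c=cam("top");b=c["color"].astype(int)
    r=bot.cut_out("jar_low_mid","top");out=None
    for q in r[:1]:
        e=[int(v) for v in q["extent"]];print("cut",round(q["conf"],2),e)
        cx,cy=(e[0]+e[2])//2,(e[1]+e[3])//2
        w=c["color"][cy-16:cy+16,cx-16:cx+16]
        hs=w.astype(int);g=((hs.sum(2)>170)&((hs[...,2]-hs[...,0])<15)).astype(np.uint8)
        g=cv2.morphologyEx(g,cv2.MORPH_OPEN,np.ones((7,7),np.uint8))
        n,L,S,C=cv2.connectedComponentsWithStats(g)
        k=1+np.argmin([np.hypot(*(C[i]-16)) for i in range(1,n)]);p=C[k]+[cx-16,cy-16]
        l=atz(c,p,.095);d=l[:2]-AX;print("lid px",p,"area",S[k][4],"pos",l,"ang",ang(d),"r",np.linalg.norm(d))
    for q in bot.spot_point("jar_low_mid","top")[:1]:
        l=atz(c,q["point"],.0675);d=l[:2]-AX;print("spot",round(q["conf"],2),"ang",ang(d),"r",np.linalg.norm(d))
    if save: cv2.imwrite(save,cv2.resize(c["color"][110:250,240:370],None,fx=4,fy=4,interpolation=2))
E
python3 - <<'E'
from m import *
o=bot.get_obs();d=np.array(o["eef_pos"][:2])-AX;print("fing ang",ang(d),np.linalg.norm(d))
jar("pics/top3.png")
E
```

```text
clock: 5.48
eef_pos: [0.4474, -0.1084, 0.1571]
tool_rot: [0.56, -0.433, 0.433, -0.558]
ft_force: [-0.3, -0.4, 0.1]
grip_width: -0.0
fing ang -179.01555838727128 0.10862155875851376
cut 0.79 [306, 157, 322, 177]
lid px [314.4792 164.9744] area 313 pos [ 0.6244 -0.1459  0.095 ] ang -29.908412833377046 r 0.07895619617042413
spot 0.87 ang -38.472139267401836 r 0.08200373181874548
```

View pics/top3.png

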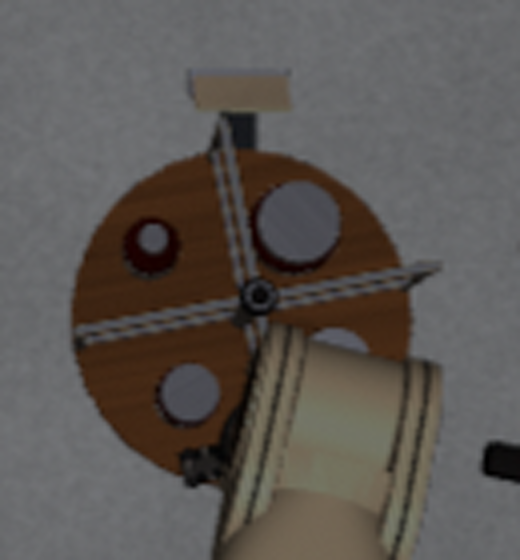

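```bash
python3 -m inch '0 0 0 5.5 0 -1 1; 0 0 0 5.5 0 -1 1; 0 0 0 5.5 0 -0.5 1; 0 0 0 5.5 0 0 1; 0 0 0 5.5 0 0 1; 0 0 0 5.5 0 0.5 1; 0 0 0 5.5 0 1 1; 0 0 0 5.5 0 1 1; 0 0 0 3 0 0.5 1; 0 0 0 0 0 0 1'
python3 - <<'E'
from m import *
o=bot.get_obs();d=np.array(o["eef_pos"][:2])-AX;print("fing ang",ang(d),np.linalg.norm(d))
jar("pics/top4.png")
E
```

```text
clock: 6.88
eef_pos: [0.4602, -0.1535, 0.1573]
tool_rot: [0.559, -0.433, 0.433, -0.559]
ft_force: [-1.1, 0.5, 0.1]
grip_width: 0.0
fing ang -153.87627037102587 0.10672141402867524
cut 0.79 [295, 152, 312, 172]
lid px [303.8214 161.2565] area 308 pos [ 0.6354 -0.1133  0.095 ] ang -4.88640092434284 r 0.07964809906514059
spot 0.61 ang -8.441742393607298 r 0.07405765029776826
```

View pics/top4.png

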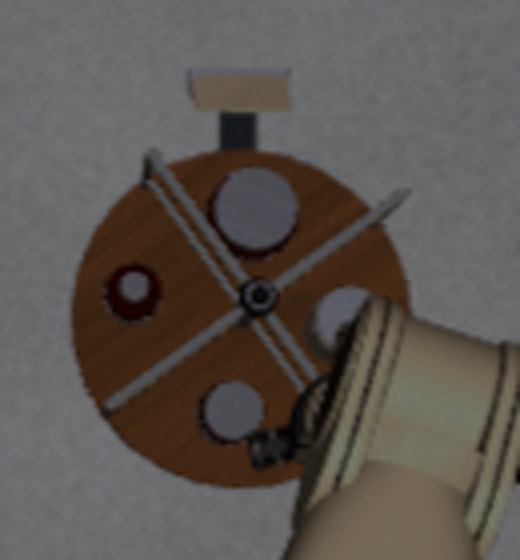

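```bash
python3 -m inch '0 0 0 3 0 0.5 1; 0 0 0 3 0 0.5 1; 0 0 0 2.5 0 0.5 1; 0 0 0 0 0 0 1;0 0 0 0 0 0 1'
python3 - <<'E'
from m import *
o=bot.get_obs();d=np.array(o["eef_pos"][:2])-AX;print("fing ang",ang(d),np.linalg.norm(d))
jar("pics/top5.png");jar()
c=cam("top");print([np.round(atz(c,q["point"],.057),4) for q in bot.spot_point("card","top")[:1]],tray(c))
c=cam("side")
cv2.imwrite("pics/side5.png",cv2.resize(c["color"][90:230,190:350],None,fx=4,fy=4))
for q in bot.spot_point("jar_low_mid","side")[:1]: print("side jar",q["conf"],atz(c,q["point"],.0675))
for q in bot.spot_point("card","side")[:1]: print("side card",q["conf"],atz(c,q["point"],.057))
for q in bot.spot_point("hub","side")[:1]: print("side hub",q["conf"],atz(c,q["point"],.175))
E
```

```text
clock: 7.65
eef_pos: [0.4637, -0.1611, 0.1573]
tool_rot: [0.559, -0.433, 0.433, -0.559]
ft_force: [0.6, 1.0, 0.2]
grip_width: 0.0001
fing ang -149.4045444763017 0.10717990369821612
cut 0.81 [293, 152, 313, 171]
lid px [301.8929 161.1981] area 308 pos [ 0.6354 -0.1074  0.095 ] ang -0.6469529922711161 r 0.07944433936258583
spot 0.72 ang -7.37036179078629 r 0.07956181117009113
cut 0.63 [293, 152, 312, 173]
lid px [301.8706 161.1748] area 309 pos [ 0.6355 -0.1073  0.095 ] ang -0.5968956587883728 r 0.07951436436064013
spot 0.98 ang -6.949350537252714 r 0.07439877701165871
[array([ 0.7163, -0.1063,  0.057 ])] [ 0.532  -0.1327  0.1559]
side jar 0.58 [ 0.6348 -0.1043  0.0675]
side card 0.75 [ 0.7082 -0.102   0.057 ]
side hub 0.69 [ 0.5518 -0.106   0.175 ]
```

View pics/top5.png

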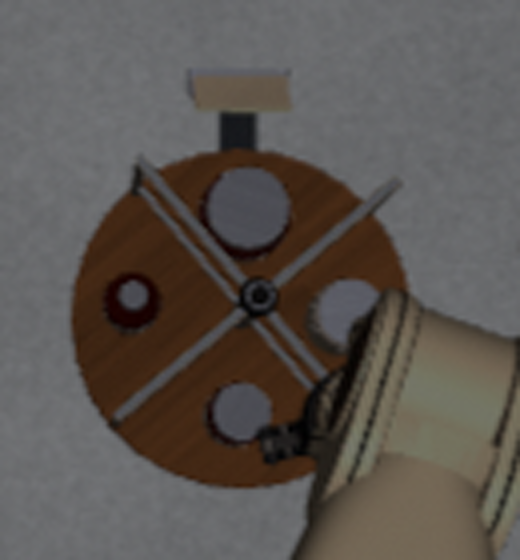

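View pics/side5.png

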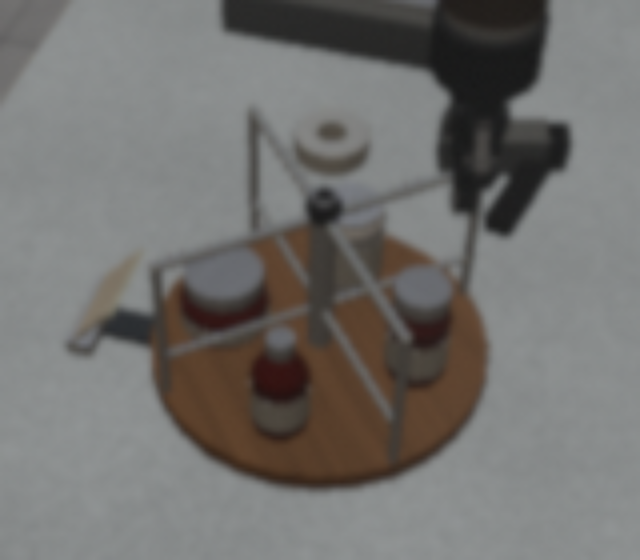

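```bash
python3 -m inch '0 0 0 1 0 0.5 1; 0 0 0 1 0 0 1; 0 0 0 0 0 0 1; 0 0 0 0 0 0 1'
python3 - <<'E'
from m import *
o=bot.get_obs();d=np.array(o["eef_pos"][:2])-AX;print("fing ang",ang(d),np.linalg.norm(d))
jar();jar()
E
```

```text
clock: 8.75
eef_pos: [0.4647, -0.1623, 0.1573]
tool_rot: [-0.559, 0.433, -0.433, 0.559]
ft_force: [-0.4, 2.0, -0.4]
grip_width: 0.0001
fing ang -148.5398356487131 0.1070073293119067
cut 0.73 [291, 151, 310, 174]
lid px [301.6885 161.2066] area 305 pos [ 0.6354 -0.1068  0.095 ] ang -0.1974221011485801 r 0.07940290997158742
spot 0.72 ang -6.109386568801267 r 0.07298836971557823
cut 0.65 [293, 152, 310, 173]
lid px [301.6601 161.1895] area 306 pos [ 0.6355 -0.1067  0.095 ] ang -0.13448921569079603 r 0.07945372634675343
```

```bash
python3 -m inch '0 0 0 -6 0 0 1; 0 0 0 -12 0 0 1; 0 0 0 0 -25 0 1; 0 0 0 0 -40 0 1; 0 0 0 0 -35 0 1; 0 0 0 0 0 -50 1; 0 0 0 0 0 -50 1; 0 0 0 20 0 -50 1; 0 0 0 40 0 -20 1; 0 0 0 40 0 0 1; 0 0 0 40 0 0 1; 0 0 0 0 0 0 1'
python3 - <<'E'
from m import *
jar("pics/top6.png");jar()
c=cam("top");b=c["color"];print("tray",tray(c))
ball=b[174:194,294:314].astype(int).sum(2); m=(ball<110); ys,xs=np.nonzero(m); print("ball",xs.mean()+294,ys.mean()+174,m.sum(),atz(c,(xs.mean()+294,ys.mean()+174),.183))
for k in("spoke_end","hub","card","stand"):
    for q in bot.spot_point(k,"top")[:4]: print(k,round(q["conf"],2),np.round(q["point"],1),atz(c,q["point"],{"card":.057,"stand":0}.get(k,.175)))
c=cam("side");cv2.imwrite("pics/side6.png",cv2.resize(c["color"][60:260,170:370],None,fx=3,fy=3))
for k,z in(("label_gun",0),("counter_jar",0),("label_roll",0),("lid_carton",0),("jar_low_mid",.0675),("hub",.175),("card",.057)):
    for q in bot.spot_point(k,"side")[:1]: print(k,atz(c,q["point"],z))
E
```

```text
clock: 10.55
eef_pos: [0.3311, -0.325, 0.2568]
tool_rot: [0.559, -0.433, 0.433, -0.559]
ft_force: [-1.3, 0.1, -0.1]
grip_width: -0.0001
cut 0.7 [292, 152, 312, 172]
lid px [301.4441 161.1853] area 313 pos [ 0.6355 -0.106   0.095 ] ang 0.34107606760503956 r 0.07945682492962056
spot 0.86 ang -11.757988871878876 r 0.07619058345906042
cut 0.96 [292, 153, 312, 174]
lid px [301.6601 161.1895] area 306 pos [ 0.6355 -0.1067  0.095 ] ang -0.13448921569079603 r 0.07945372634675343
spot 0.78 ang -2.387706167168237 r 0.08043108698181538
tray [ 0.5558 -0.1062  0.1314]
ball 303.8686868686869 183.7979797979798 99 [ 0.5564 -0.1059  0.183 ]
spoke_end 0.61 [273.6 149.1] [ 0.6566 -0.0184  0.175 ]
hub 0.97 [303.3 186.7] [ 0.5489 -0.105   0.175 ]
card 0.55 [297.4 135.9] [ 0.7219 -0.0959  0.057 ]
stand 0.24 [298.1 215.5] [ 0.4736 -0.1049  0.    ]
label_gun [ 0.4782 -0.3948  0.    ]
counter_jar [0.3949 0.3882 0.    ]
label_roll [ 0.4913 -0.182   0.    ]
lid_carton [0.6681 0.3683 0.    ]
jar_low_mid [ 0.6368 -0.1032  0.0675]
hub [ 0.5619 -0.1077  0.175 ]
card [ 0.7093 -0.0905  0.057 ]
```

View pics/top6.png

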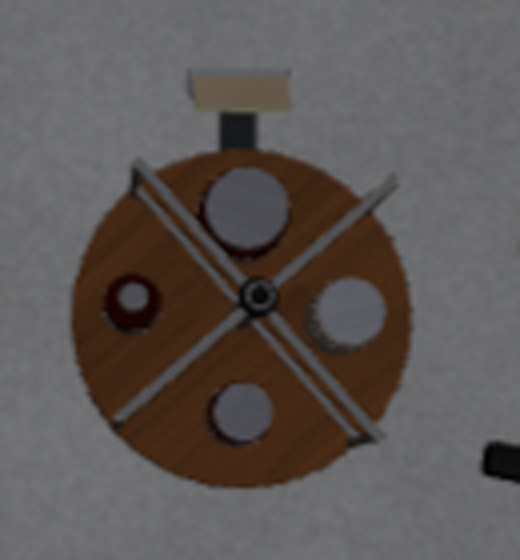

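View pics/side6.png

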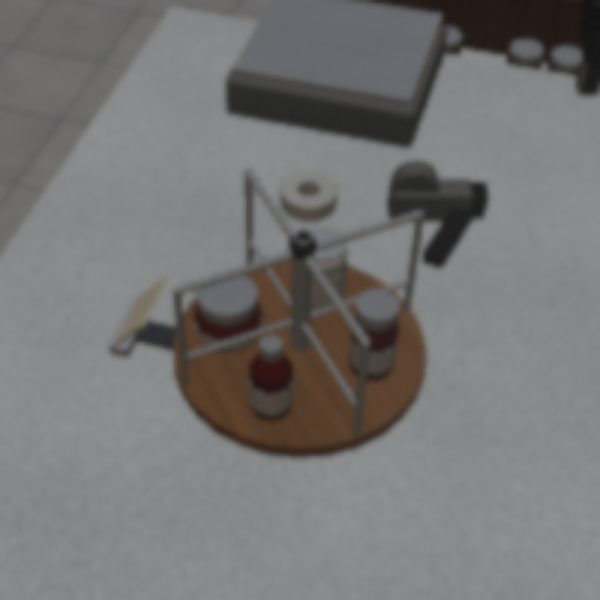

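Run:
```python
from m import *
print(bot.job_done(),bot.get_obs()["clock"])
```

```text
the job is handed in; nothing more can be done
the job is handed in; nothing more can be done
```

The low, wide jar now stands squarely behind the price card, and I have handed the job in. I turned the display about 46° counter-clockwise by pushing one upper spoke with the shut fingertips, kept above the jar tops. I then backed the fingers off and lifted the arm clear. The clock stood at about 11 s.

- **Alignment:** in the last top picture the jar's lid sat at −0.1° to +0.3° as seen from the turning axis. The card was at about +0.5°, measured from its upper edge before the push. That leaves about half a degree, which is within what the picture can resolve.
- **Jars:** all four stood upright in the last pictures, with the low jar still 79 mm from the axis. The force readings after each push were about 2 N or less.
- **Other things on the counter:** the label gun, counter jar and lid carton measured within about 1 cm of where they started, which is no more than the networks' scatter.

Some network readings disagreed, and I did not rely on them:
- **Low jar, top camera:** the point network put it between −2° and −12° after the final push, against the lid outline and the picture.
- **Card:** the network's readings scattered by about 1 to 1.5 cm.
- **Label roll, last side check:** the network pointed at something on the display instead. The picture shows the roll where it was.

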